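# Line up the bench containers by height

### The arm

A 6-joint arm with a two-finger parallel gripper is mounted at the origin on a cart in front of the work surface, level with it; the furniture and walls round the work are solid. World frame = base frame: x ahead of the robot, y to its left, z up, the work surface at z = 0. Lengths are in m, angles in rad, forces in N, time in s.
With the tool pointing down it reaches from about 0.275 to 0.75 m from the base axis. Payload 10.2 kg.
Tool frame: the origin (TCP) lies at the very end of the fingers, on their centre line; the grasp point (between the pads) lies pinch_z behind it (pinch_z is the distance from the TCP to the grasp point, in m); z points along the fingers, y is the line along which they close (so a half turn about z gives the same grasp; the last joint's range is limited). The gripper opens to 85 mm and grips with 20 to 120 N. Pads are 22 mm wide; open, the fingers measure 114 mm over their backs; the gripper's body (76 mm by 85 mm) begins 54 mm behind the grasp point. The pads swing forward as they close: fully open they stand 13 mm farther back than shut.
Start: joints at [0.949, 0.313, 1.498, -0, 1.331, -0.223], TCP at [0.204, 0.484, 0.202] pointing down, gripper open.
Joint ranges: [-2.94, 2.94], [-0.97, 2.17], [0.19, 2.56], [-1.23, 4.37], [0.02, 3.11], [-2.88, 2.88]. Speed limits (rad/s): [2.39, 2.39, 3.01, 3.14, 3.14, 3.14].

### API

Orientations are given as a unit quaternion [w, x, y, z].
In Python, from cell import * gives the robot as it stands.
- The arm moves only by the tool arm_command, never from a script. Its argument "deltas" is a list of rows, each an object of numbers: "claw": the closure, from 0 (fully open) to 1 (shut); "tx", "ty", "tz": the shift along the tool's x, y, z normalised to -1 to 1, where 1 is 0.3 m; "wx", "wy", "wz": the turn, a rotation vector about the tool's x, y, z normalised to -1 to 1, where 1 is 180 degrees. In form: [{"claw": .., "tx": .., "ty": .., "tz": .., "wx": .., "wy": .., "wz": ..}, ...]. A call has 1 to 10 rows; each row is the pose to reach, as a shift and turn from the pose commanded when the call began, along the tool's axes at that moment, turning the shorter way round; what a row does not reach only later rows make up. A row lasts 1/8 s, in which the tool goes at most 62.5 mm and 10.7 degrees, less where a joint would pass 70% of its speed; a pose out of reach is approached as far as the arm can. A call with a number of a shift or a turn outside -1 to 1 is refused whole. A call with a gripper value outside its range is refused whole. The fingers move at their own pace and stop on an object; "squeeze" is the grip in N (left out, the last holds). Time passes only in rows, so rows that repeat a pose let the fingers close. It gives the time, the measured TCP pose, the force, the opening and the grip force at its end, in the units of the state.
- get_obs(): the state, without advancing time (a new reading comes with each control period).
- camera(name): name is "scene" or "top" or "wrist"; returns the picture (420x560x3 uint8, red, green, blue); there is no depth.
- camera_model(name): a dict with "mtx" (3x3 intrinsics, pixels), "xyz" and "attitude" of the camera in the world. Camera axes: x right, y down, z forward; pixel columns grow to the right and rows downward; lengths in m; the calibration is good to about 2 mm. A picture is of the moment at which its call begins: read the wrist's pose just before it. camera_model takes no time and is no camera call; for the wrist camera it gives the pose at the moment of the call.
- finish_job(): hands the job in; it is judged then, once.
The state is a dict: "clock": time; "joint_positions": joint angles; "joint_velocities": joint speeds; "effort": joint torques, N m; "tcp_pos": TCP position; "orientation": TCP orientation; "ft_force": force on the tool from outside, world axes, zero at the start; "wrist_torque": the same for the moment, N m; "finger_gap": finger opening in m; "grip_force": force on a finger pad.
Only numpy, scipy, OpenCV 4.12 (cv2) and the standard library are available. Lean on these libraries where they do the work, as an engineer would, in place of code of your own. Each camera call takes 0.05 s, during which the arm holds its last target. There are 200 camera calls.

### The job

Line up the four containers that stand along the front of the worktop on the four cork coasters in order of height: the tallest on the coaster next to the bookend, then each shorter one in turn, the shortest farthest from the bookend. Each stands upright in the middle of its own coaster, and the empty conical flask to the right of the board is left where it stands.

Things in the scene. Friction and masses are not known exactly. Their poses are not given: they have to be found in the camera images.
- cylinder: clear measuring cylinder, the tallest of the four containers: 189 mm tall, tube 27 mm in diameter from 8 mm above the bottom to the top, on a blue hexagonal foot 60 x 52 mm and 8 mm thick; about 0.1 kg. Origin: centre of its underside, z up.
- tall_bottle: amber bottle with black screw cap (the cap does not turn), second tallest: 159 mm tall, body 51 mm in diameter up to about 95 mm and then narrowing to the neck (24 mm in diameter from 106 mm up), cap 30 mm in diameter from 138 mm to the top; about 0.22 kg. Origin: centre of its underside, z up.
- dropper_bottle: small amber bottle with white cap (the cap does not turn), third tallest: 86 mm tall, body 37 mm in diameter from the bottom up to about 55 mm, cap 26 mm in diameter from 65 mm to the top; about 0.07 kg. Origin: centre of its underside, z up.
- vial: small clear screw vial with black cap, the shortest: 43 mm tall, 23 mm in diameter; about 0.02 kg. It stands alone on the worktop in front of the board (other vials at the back in a rack are not part of the job). Origin: centre of its underside, z up.
- coaster_a: one of four identical round cork coasters, 72 mm in diameter and 4 mm thick, fixed in a straight row at 90 mm spacing on a low white board (500 x 96 mm, its top 8 mm above the worktop). Which letter lies where in the row changes. Origin: centre of its underside, 8 mm above the worktop; its top is 12 mm above the worktop.
- coaster_b: one of four identical round cork coasters, 72 mm in diameter and 4 mm thick, fixed in a straight row at 90 mm spacing on a low white board (500 x 96 mm, its top 8 mm above the worktop). Which letter lies where in the row changes. Origin: centre of its underside, 8 mm above the worktop; its top is 12 mm above the worktop.
- coaster_c: one of four identical round cork coasters, 72 mm in diameter and 4 mm thick, fixed in a straight row at 90 mm spacing on a low white board (500 x 96 mm, its top 8 mm above the worktop). Which letter lies where in the row changes. Origin: centre of its underside, 8 mm above the worktop; its top is 12 mm above the worktop.
- coaster_d: one of four identical round cork coasters, 72 mm in diameter and 4 mm thick, fixed in a straight row at 90 mm spacing on a low white board (500 x 96 mm, its top 8 mm above the worktop). Which letter lies where in the row changes. Origin: centre of its underside, 8 mm above the worktop; its top is 12 mm above the worktop.
- bookend: dark steel bookend fixed on the board, in line with the coasters, at either end of the row: upright plate 80 mm wide across the row, 4 mm thick, 100 mm tall, on a flat foot 80 x 40 mm. The other end only has a low grey strip, 8 mm high. Origin: centre of its underside, 8 mm above the worktop, 90 mm from the nearest coaster's centre; x axis across the row, y along it.
- flask: empty clear conical glass flask, base 68 mm in diameter and 128 mm tall, standing to the right of the board, a bystander to be left alone (one with a stopper farther back is not part of the job either). Origin: centre of its underside, z up.
Mind the look-alikes: they are no part of the job. What is shaped like the tall_bottle but purple or turquoise is not meant.

How it is judged:
At the end, for the whole second after the job is handed in: From the bookend outwards: measuring cylinder, tall amber bottle, small amber bottle, vial, each standing on its coaster with its centre within 14 mm of the coaster's, upright (within 0.1 rad) and at rest ((horizontal distance between cylinder and coaster_a below 0.014 m or horizontal distance between cylinder and coaster_b below 0.014 m or horizontal distance between cylinder and coaster_c below 0.014 m or horizontal distance between cylinder and coaster_d below 0.014 m) and horizontal distance between cylinder and bookend between 0.06 and 0.12 m and height (world z) of cylinder between 0.008 and 0.017 m and angle between each of cylinder, tall_bottle, dropper_bottle, vial's own z axis and vertical below 0.1 rad and linear speed of each of cylinder, tall_bottle, dropper_bottle, vial below 0.02 m/s and (horizontal distance between tall_bottle and coaster_a below 0.014 m or horizontal distance between tall_bottle and coaster_b below 0.014 m or horizontal distance between tall_bottle and coaster_c below 0.014 m or horizontal distance between tall_bottle and coaster_d below 0.014 m) and horizontal distance between tall_bottle and bookend between 0.15 and 0.21 m and height (world z) of tall_bottle between 0.008 and 0.017 m and (horizontal distance between dropper_bottle and coaster_a below 0.014 m or horizontal distance between dropper_bottle and coaster_b below 0.014 m or horizontal distance between dropper_bottle and coaster_c below 0.014 m or horizontal distance between dropper_bottle and coaster_d below 0.014 m) and horizontal distance between dropper_bottle and bookend between 0.24 and 0.3 m and height (world z) of dropper_bottle between 0.008 and 0.017 m and (horizontal distance between vial and coaster_a below 0.014 m or horizontal distance between vial and coaster_b below 0.014 m or horizontal distance between vial and coaster_c below 0.014 m or horizontal distance between vial and coaster_d below 0.014 m) and horizontal distance between vial and bookend between 0.33 and 0.39 m and height (world z) of vial between 0.008 and 0.017 m); the robot touches nothing.
It fails at once if the conical flask is pushed more than 40 mm or tipped over (distance of flask from where it was at the start of the episode above 0.04 m or angle between flask's own z axis and vertical above 0.5 rad).
It also fails if it takes over 109 s, if anything falls off the work surface, if the arm or the gripper's body presses on something with over 40 N, if the wrist force passes 120 N, or if a joint passes its speed limit or range.

## Working session

There is one attempt and no reset: what is moved stays moved. The work goes in short steps, Python scripts to look and compute and a tool call to move; the robot and the scene stay as the last step left them, time stands still between calls to the robot, and variables do not carry over. Pictures are saved under pics/ and viewed, at most 18 in all, crops included, and the job is handed in when it is done.

Besides the shell and the picture viewer there is one more tool, called after ">>>" by a JSON object that holds its "name" and its "arguments". arm_command: Moves the arm, as the interface text tells. Its arguments: {"type":"object","properties":{"deltas":{"type":"array"},"squeeze":{"type":"number"}},"required":["deltas"]}

```bash
mkdir -p pics; python3 - <<'E'
from cell import *
import cv2
o=get_obs(); print(o)
for n in("scene","top"):
    cv2.imwrite(f"pics/{n}0.png",cv2.resize(camera(n)[:,:,::-1],(800,600),interpolation=cv2.INTER_CUBIC)); print(camera_model(n))
E
ls
```

```text
{'clock': 0.0, 'joint_positions': array([ 9.48585399e-01,  3.13439223e-01,  1.49844447e+00, -1.07224557e-05,
        1.33099711e+00, -2.23427271e-01]), 'joint_velocities': array([-3.51231154e-05, -4.99456191e-04, -3.37765136e-04, -1.36608643e-03,
        2.34334661e-04, -4.74811699e-04]), 'effort': array([-8.59281117e-04, -4.12264037e+01, -2.59742332e+01, -1.88239810e-04,
        4.08020351e-03, -5.91298743e-06]), 'tcp_pos': array([0.20370589, 0.48354622, 0.20113784]), 'orientation': array([-2.59536223e-04,  1.98071953e-01,  9.80187271e-01, -5.89490534e-04]), 'ft_force': array([-0.27907237, -0.55707809,  0.48013227]), 'wrist_torque': array([0.07332307, 0.00400512, 0.01420616]), 'grip_force': 0.0, 'finger_gap': 0.08554945356680158}
{'mtx': array([[496.7712065 ,   0.        , 281.3441887 ],
       [  0.        , 496.7712065 , 208.76942822],
       [  0.        ,   0.        ,   1.        ]]), 'xyz': array([-0.08571791, -0.72126922,  0.58659097]), 'attitude': array([-0.48106894,  0.79972427, -0.31034023,  0.1808389 ])}
{'mtx': array([[534.6088368 ,   0.        , 268.72429247],
       [  0.        , 534.6088368 , 206.86528856],
       [  0.        ,   0.        ,   1.        ]]), 'xyz': array([0.3041193 , 0.01853331, 1.4739972 ]), 'attitude': array([-0.06320809,  0.71341686, -0.69432692,  0.07036512])}
pics
```

View pics/scene0.png

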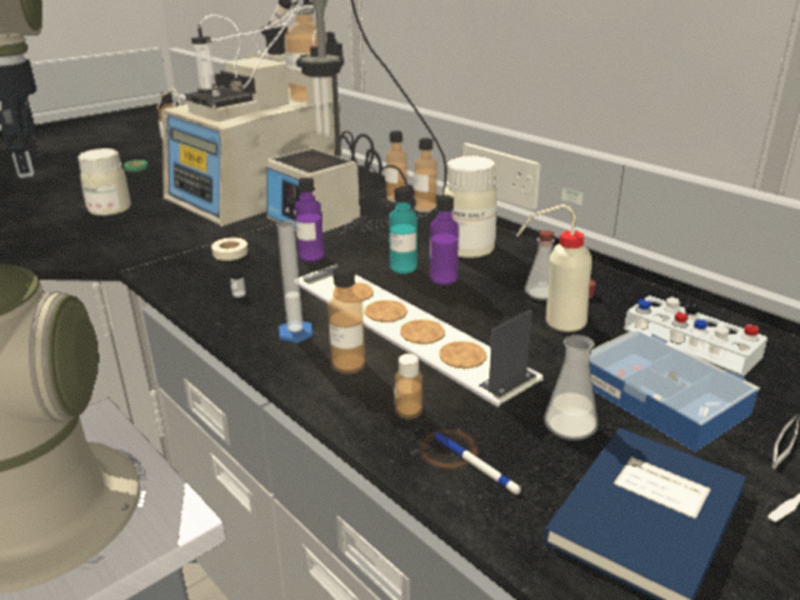

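View pics/top0.png

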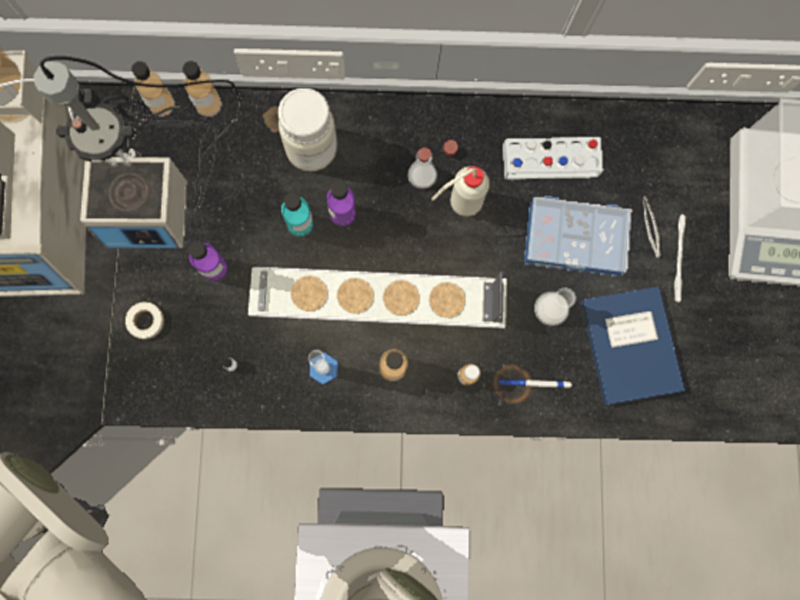

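The top view shows the bookend at the right end of the row, (492,300). The coasters are at (447,299), (401,297), (355,295) and (309,293). The containers are the cylinder (322,370), tall amber bottle (393,365), dropper bottle (469,373) and vial (230,365).

Look-alikes are the purple and turquoise bottles at (208,262), (297,217) and (341,206), the amber bottles at the back at (152,90) and (200,90), and the vials in the rack at (553,158). The front-row amber ones and the lone vial fit the description. I'll confirm them in enlarged crops.

```bash
python3 - <<'E'
from cell import *
import cv2
t=camera("top")[:,:,::-1];s=camera("scene")[:,:,::-1]
cv2.imwrite("pics/tc.png",cv2.resize(t[180:275,145:365],None,fx=3.6,fy=3.6,interpolation=cv2.INTER_CUBIC))
cv2.imwrite("pics/sc.png",cv2.resize(s[180:300,150:310],None,fx=5,fy=5,interpolation=cv2.INTER_CUBIC))
E
```

```text
(no output)
```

View pics/tc.png

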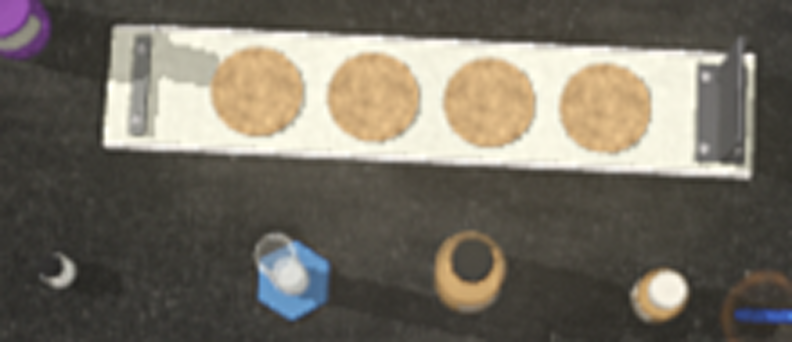

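View pics/sc.png

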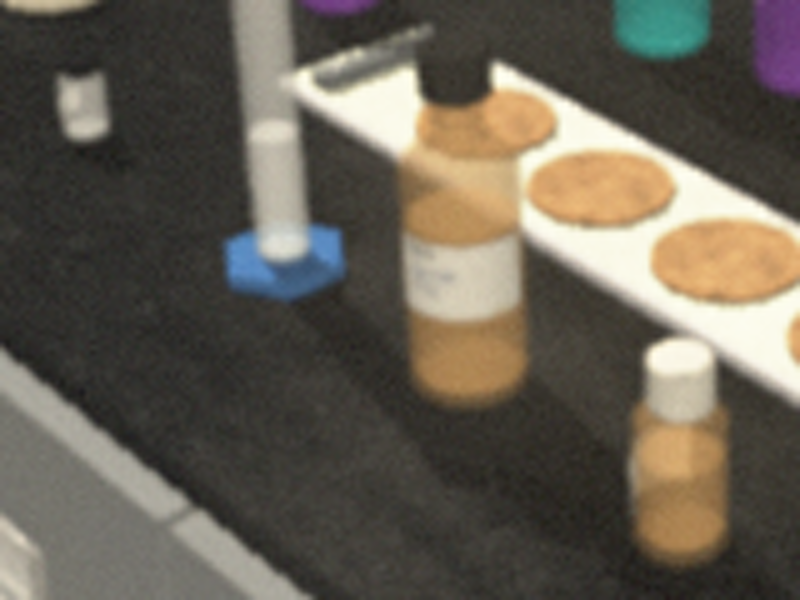

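The crops confirm the targets. The tall amber bottle's cap is at tc (475,258), the dropper's white cap at (668,291), the cylinder's rim at (277,255) with its foot at (293,279), and the lone vial at about (57,270). The bookend is at the right end.

```bash
cat >h.py <<'E'
from cell import *
import numpy as np, cv2
from scipy.spatial.transform import Rotation as R
def ray(m,u,v,z):
    r=R.from_quat(np.roll(m["attitude"],-1)).as_matrix()
    d=r@np.linalg.inv(m["mtx"])@[u,v,1]
    return m["xyz"]+d*(z-m["xyz"][2])/d[2]
def proj(m,p):
    r=R.from_quat(np.roll(m["attitude"],-1)).as_matrix()
    q=m["mtx"]@(r.T@(np.array(p)-m["xyz"]));return q[:2]/q[2]
E
python3 - <<'E'
from h import *
np.set_printoptions(precision=4,suppress=True)
t=camera_model("top");s=camera_model("scene")
T=lambda x,y,z:ray(t,144.5+(x+.5)/3.6,179.5+(y+.5)/3.6,z)[:2]
S=lambda x,y,z:ray(s,149.5+(x+.5)/5,179.5+(y+.5)/5,z)[:2]
for n,a in dict(c4=(257,91.5,.012),c3=(374,97,.012),c2=(489,102.5,.012),c1=(606,108,.012),rim=(277,255,.189),foot=(293,279,.008),tall=(475,258,.159),drop=(668,291,.086),vialcap=(54,267,.043),viallow=(60,271,.02)).items(): print(n,T(*a))
for n,a in dict(vial=(86,128,0),cylfoot=(285,259,.008),tall=(469,380,0),drop=(681,540,0),dropcap=(680,354,.086),c3=(601,187,.012),c2=(727,260,.012)).items(): print(n,S(*a))
print(R.from_quat(np.roll(get_obs()["orientation"],-1)).as_matrix())
m=camera_model("wrist");print(m)
E
```

```text
c4 [0.5852 0.1541]
c3 [0.5834 0.0635]
c2 [ 0.5816 -0.0255]
c1 [ 0.5799 -0.1161]
rim [0.4403 0.1194]
foot [0.4415 0.1206]
tall [ 0.4451 -0.0138]
drop [ 0.4329 -0.1554]
vialcap [0.4423 0.2958]
viallow [0.4416 0.2956]
vial [0.4449 0.3098]
cylfoot [0.4373 0.1201]
tall [ 0.4444 -0.0058]
drop [ 0.4353 -0.1493]
dropcap [ 0.4346 -0.1502]
c3 [0.5824 0.0672]
c2 [ 0.5796 -0.0229]
[[-0.9215  0.3883 -0.0005]
 [ 0.3883  0.9215 -0.0006]
 [ 0.0002 -0.0008 -1.    ]]
{'mtx': array([[298.6922,   0.    , 280.7659],
       [  0.    , 298.6922, 206.3819],
       [  0.    ,   0.    ,   1.    ]]), 'xyz': array([0.1313, 0.5144, 0.3729]), 'attitude': array([0.132 , 0.8226, 0.5461, 0.0871])}
```

>>> {"name": "arm_command", "arguments": {"deltas": [{"tx": -0.971,"ty": -0.258,"wz": 0.373,"claw": 0},{"tx": -0.971,"ty": -0.258,"wz": 0.373,"claw": 0},{"tx": -0.971,"ty": -0.258,"wz": 0.373,"claw": 0},{"tx": -0.971,"ty": -0.258,"wz": 0.373,"claw": 0},{"tx": -0.971,"ty": -0.258,"wz": 0.373,"claw": 0},{"tx": -0.971,"ty": -0.258,"wz": 0.373,"claw": 0},{"tx": -0.971,"ty": -0.258,"wz": 0.373,"claw": 0},{"tx": -0.971,"ty": -0.258,"wz": 0.373,"claw": 0},{"tx": -0.971,"ty": -0.258,"wz": 0.373,"claw": 0}], "squeeze": 30}}

```text
invalid input
```

```bash
python3 - <<'E'
from h import *
import cell
print([n for n in dir(cell) if 'pinch' in n.lower()], getattr(cell,'pinch_z',None))
m=camera_model("wrist");i=camera("wrist")[:,:,::-1]
o=get_obs();print(o["tcp_pos"],o["joint_positions"]);print(R.from_quat(np.roll(o["orientation"],-1)).as_matrix().round(3))
print(m["xyz"])
i=cv2.resize(i,(800,600),interpolation=cv2.INTER_CUBIC)
for z in(0,.043):print(z,proj(m,[.442,.299,z])*800/560)
cv2.imwrite("pics/w1.png",i)
E
```

```text
['pinch_z'] 0.0187
[0.20381311 0.48370529 0.20145788] [ 9.48599025e-01  3.13143080e-01  1.49799690e+00 -1.57481828e-05
  1.33097445e+00 -2.23418973e-01]
[[-0.922  0.388 -0.   ]
 [ 0.388  0.922 -0.   ]
 [ 0.    -0.001 -1.   ]]
[0.13134419 0.51441649 0.37292991]
0 [330.60977663 508.19633987]
0.043 [323.86566395 541.8687891 ]
```

View pics/w1.png

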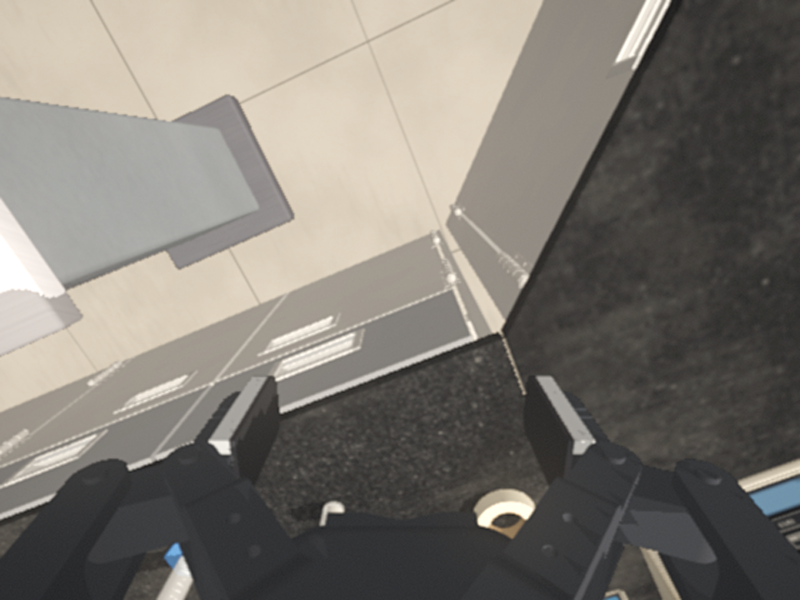

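The arm did not move because the call was rejected, probably for missing keys. The wrist view already shows the vial at about (333,508), which matches the prediction of (330,508) at z=0.

>>> {"name": "arm_command", "arguments": {"deltas": [{"claw": 0,"tx": -0.971,"ty": -0.258,"tz": 0,"wx": 0,"wy": 0,"wz": 0.373},{"claw": 0,"tx": -0.971,"ty": -0.258,"tz": 0,"wx": 0,"wy": 0,"wz": 0.373},{"claw": 0,"tx": -0.971,"ty": -0.258,"tz": 0,"wx": 0,"wy": 0,"wz": 0.373},{"claw": 0,"tx": -0.971,"ty": -0.258,"tz": 0,"wx": 0,"wy": 0,"wz": 0.373},{"claw": 0,"tx": -0.971,"ty": -0.258,"tz": 0,"wx": 0,"wy": 0,"wz": 0.373},{"claw": 0,"tx": -0.971,"ty": -0.258,"tz": 0,"wx": 0,"wy": 0,"wz": 0.373},{"claw": 0,"tx": -0.971,"ty": -0.258,"tz": 0,"wx": 0,"wy": 0,"wz": 0.373},{"claw": 0,"tx": -0.971,"ty": -0.258,"tz": 0,"wx": 0,"wy": 0,"wz": 0.373},{"claw": 0,"tx": -0.971,"ty": -0.258,"tz": 0,"wx": 0,"wy": 0,"wz": 0.373}], "squeeze": 30}}

```text
clock: 1.38
tcp_pos: [0.4421, 0.2995, 0.2017]
orientation: [-0.0, 0.707, 0.708, -0.0]
ft_force: [-0.5, -1.1, 0.3]
finger_gap: 0.0853
grip_force: 0.0
```

```bash
python3 - <<'E'
from h import *
m=camera_model("wrist");i=camera("wrist")[:,:,::-1]
o=get_obs();print(o["tcp_pos"],o["joint_positions"]);print(R.from_quat(np.roll(o["orientation"],-1)).as_matrix().round(3))
i=cv2.resize(i,(800,600),interpolation=cv2.INTER_CUBIC)
for z in(0,.043):print(z,proj(m,[.442,.299,z])*800/560, proj(m,[.442,.309,z])*800/560)
cv2.imwrite("pics/w2.png",i)
E
```

```text
[0.44216767 0.29947138 0.20171157] [ 3.75789108e-01  3.32800286e-01  1.47041007e+00 -1.70836800e-05
  1.33836099e+00  3.74513273e-01]
[[-0.001  1.     0.   ]
 [ 1.     0.001 -0.   ]
 [-0.     0.    -1.   ]]
0 [399.3901706  249.28638177] [399.39279465 238.14206587]
0.043 [399.15600798 260.73740337] [399.156769   248.34361802]
```

View pics/w2.png

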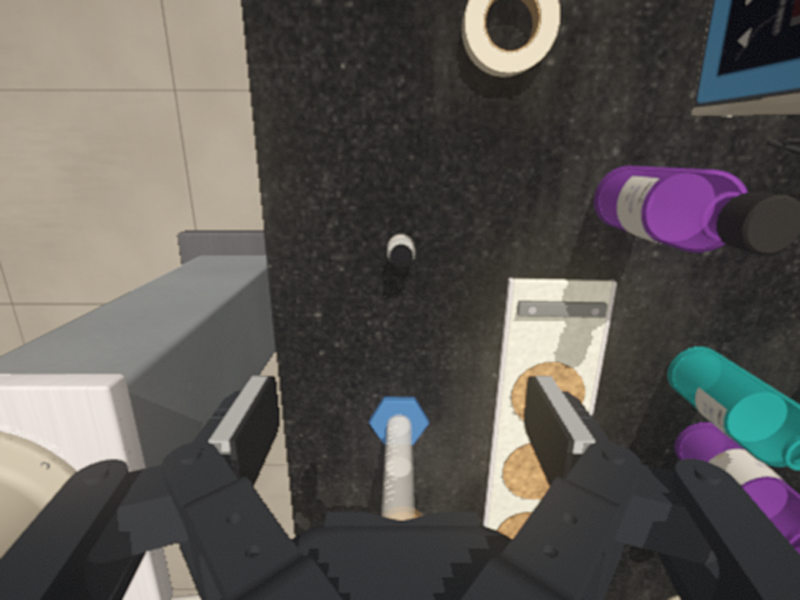

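The vial's base is at (401,248) and its cap at (401,257), so the vial is at about (0.443, 0.301). I'll descend and grasp.

>>> {"name": "arm_command", "arguments": {"deltas": [{"claw": 0,"tx": 0.005,"ty": 0.003,"tz": 0.2,"wx": 0,"wy": 0,"wz": 0},{"claw": 0,"tx": 0.005,"ty": 0.003,"tz": 0.4,"wx": 0,"wy": 0,"wz": 0},{"claw": 0,"tx": 0.005,"ty": 0.003,"tz": 0.55,"wx": 0,"wy": 0,"wz": 0},{"claw": 0,"tx": 0.005,"ty": 0.003,"tz": 0.64,"wx": 0,"wy": 0,"wz": 0},{"claw": 0,"tx": 0.005,"ty": 0.003,"tz": 0.64,"wx": 0,"wy": 0,"wz": 0},{"claw": 1,"tx": 0.005,"ty": 0.003,"tz": 0.64,"wx": 0,"wy": 0,"wz": 0},{"claw": 1,"tx": 0.005,"ty": 0.003,"tz": 0.64,"wx": 0,"wy": 0,"wz": 0},{"claw": 1,"tx": 0.005,"ty": 0.003,"tz": 0.64,"wx": 0,"wy": 0,"wz": 0},{"claw": 1,"tx": 0.005,"ty": 0.003,"tz": 0.64,"wx": 0,"wy": 0,"wz": 0},{"claw": 1,"tx": 0.005,"ty": 0.003,"tz": 0.64,"wx": 0,"wy": 0,"wz": 0}], "squeeze": 25}}

```text
clock: 2.68
tcp_pos: [0.4438, 0.3011, 0.0106]
orientation: [0.0, 0.707, 0.707, 0.001]
ft_force: [-0.4, 0.4, 1.2]
finger_gap: -0.0
grip_force: 0.0
```

```bash
python3 - <<'E'
from h import *
i=camera("wrist")[:,:,::-1]; s=camera("scene")[:,:,::-1]
i=cv2.resize(i,(560,420)); c=cv2.resize(s[120:260,120:280],(480,420),interpolation=cv2.INTER_CUBIC)
j=np.hstack([i,c]);cv2.imwrite("pics/w3.png",cv2.resize(j,(800,323)))
print(get_obs()["finger_gap"])
E
```

```text
-0.0001731562700802628
```

View pics/w3.png

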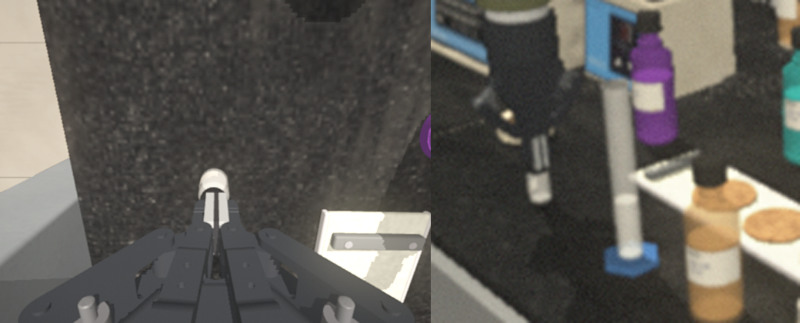

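The fingers closed empty. The vial stands just on the +y side of them, upright. I'll measure where.

```bash
python3 - <<'E'
from h import *
m=camera_model("wrist");i=camera("wrist")[:,:,::-1]
print(m["xyz"],get_obs()["tcp_pos"])
k=8/1
cv2.imwrite("pics/w4.png",cv2.resize(i[200:280,230:325],(760,640)[0:2] if 0 else (712,600),interpolation=cv2.INTER_CUBIC))
f=712/95
for p in ([.4438,.3011,.0106],[.4438,.301,0],[.4438,.3125,0],[.4438,.313,0],[.4438,.3245,0],[.4438,.313,.043]):
    print(p,(proj(m,p)-[229.5,199.5])*f)
E
```

```text
[0.44486972 0.38070983 0.18178787] [0.44354745 0.30094372 0.0102293 ]
[0.4438, 0.3011, 0.0106] [370.13444627 315.79175984]
[0.4438, 0.301, 0] [370.79342957 265.83442407]
[0.4438, 0.3125, 0] [370.58382572 143.74605331]
[0.4438, 0.313, 0] [370.57453621 138.3351768 ]
[0.4438, 0.3245, 0] [370.35666632  11.43206454]
[0.4438, 0.313, 0.043] [367.24950025 358.10679524]
```

View pics/w4.png

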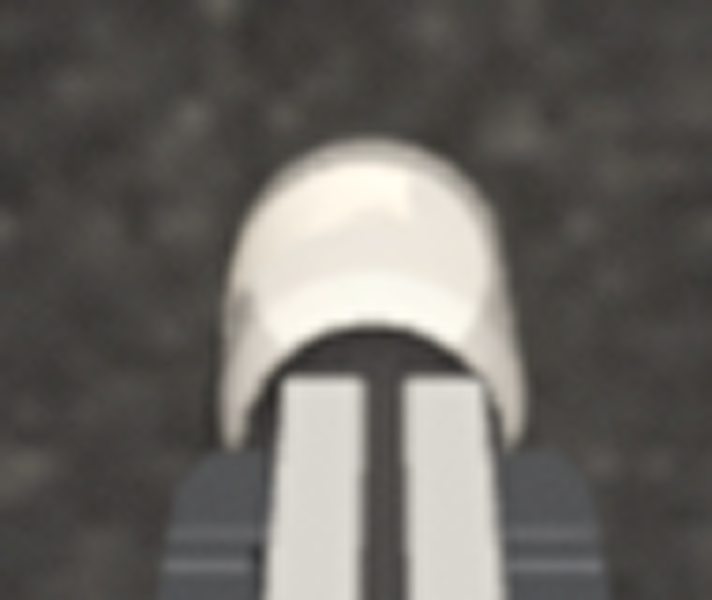

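```bash
python3 - <<'E'
from h import *
m=camera_model("scene");i=camera("scene")[:,:,::-1]
w=camera_model("wrist")
print(get_obs()["ft_force"])
f=10
c=cv2.resize(i[165:225,140:200],None,fx=f,fy=f,interpolation=cv2.INTER_CUBIC)
for z in (0,.0106,.043):
    print(z,(proj(m,[.4435,.301,z])-[139.5,164.5])*f, (proj(w,[.4435,.312,z])-[229.5,199.5])*712/95)
cv2.imwrite("pics/s5.png",c)
E
```

```text
[-0.10567482 -0.65096817  5.67012466]
0 [286.01715593 420.54976863] [366.81897638 149.08813921]
0.0106 [281.11151373 383.456899  ] [365.9329795  194.70533372]
0.043 [265.87149046 268.22301672] [362.50326998 371.29029711]
```

View pics/s5.png

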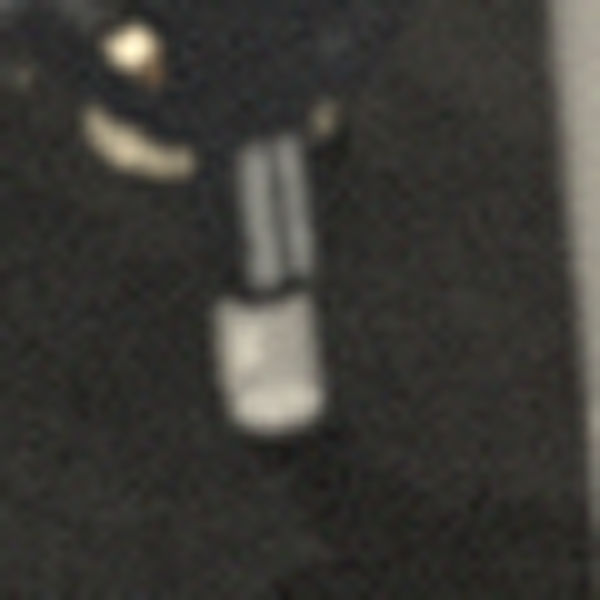

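The closed fingertips sit on the vial's cap at about z=0.04, although the TCP reads 0.010. I'll lift straight up, stay closed, and check where the tips really are.

>>> {"name": "arm_command", "arguments": {"deltas": [{"claw": 1,"tx": 0,"ty": 0,"tz": -0.2,"wx": 0,"wy": 0,"wz": 0},{"claw": 1,"tx": 0,"ty": 0,"tz": -0.3,"wx": 0,"wy": 0,"wz": 0},{"claw": 1,"tx": 0,"ty": 0,"tz": -0.3,"wx": 0,"wy": 0,"wz": 0}]}}

```text
clock: 3.25
tcp_pos: [0.4441, 0.3013, 0.1017]
orientation: [0.001, 0.707, 0.707, 0.002]
ft_force: [-0.2, -0.1, -0.9]
finger_gap: 0.0
grip_force: 0.0
```

```bash
python3 - <<'E'
from h import *
m=camera_model("scene");i=camera("scene")[:,:,::-1]
w=camera_model("wrist");j=camera("wrist")[:,:,::-1]
o=get_obs();p=o["tcp_pos"];print(p,o["ft_force"],o["finger_gap"])
c=cv2.resize(i[135:225,140:200],(400,600),interpolation=cv2.INTER_CUBIC)
d=cv2.resize(j[200:290,230:290],(400,600),interpolation=cv2.INTER_CUBIC)
f=400/60
for dz in (0,.03):
    print((proj(m,p+[0,0,dz])-[139.5,134.5])*f, (proj(w,p+[0,.011,dz])-[229.5,199.5])*f+[400,0])
print("vial",(proj(m,[.4435,.301,.043])-[139.5,134.5])*f)
cv2.imwrite("pics/s6.png",np.hstack([c,d]))
E
```

```text
[0.44271932 0.3006576  0.09893424] [0.37551647 0.15163353 0.09120562] -6.413373790152349e-06
[157.70609669 242.50210332] [720.61088478 170.55801858]
[147.6241789  166.40522763] [716.90549151 312.09402219]
vial [177.24766031 378.81534448]
```

View pics/s6.png

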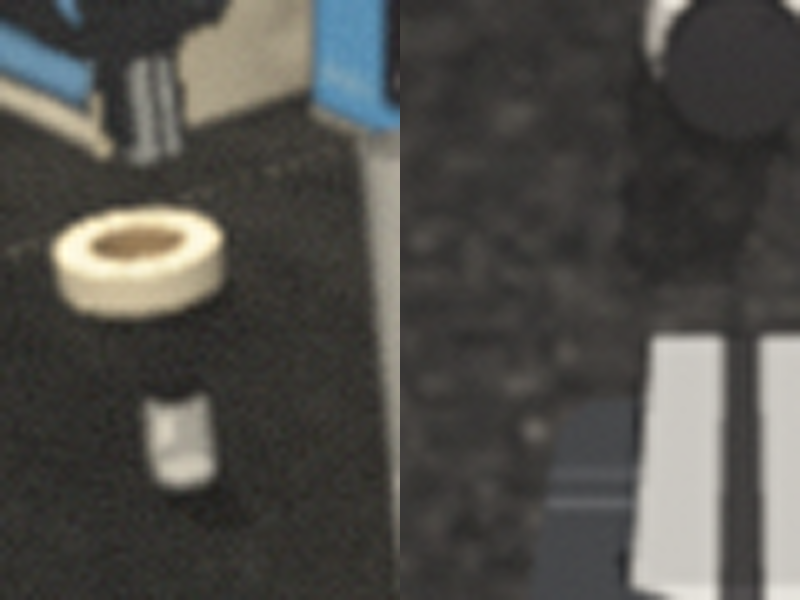

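Both views agree that the real fingertips are about 32 mm behind the reported TCP. I'll use that offset from here on: TCP z = desired tip z − 0.032.

>>> {"name": "arm_command", "arguments": {"deltas": [{"claw": 0,"tx": 0,"ty": 0,"tz": 0,"wx": 0,"wy": 0,"wz": 0},{"claw": 0,"tx": 0,"ty": 0,"tz": 0,"wx": 0,"wy": 0,"wz": 0},{"claw": 0,"tx": 0,"ty": 0,"tz": 0,"wx": 0,"wy": 0,"wz": 0},{"claw": 0,"tx": 0,"ty": 0,"tz": 0,"wx": 0,"wy": 0,"wz": 0},{"claw": 0,"tx": 0,"ty": 0,"tz": 0.15,"wx": 0,"wy": 0,"wz": 0},{"claw": 0,"tx": 0,"ty": 0,"tz": 0.3,"wx": 0,"wy": 0,"wz": 0},{"claw": 0,"tx": 0,"ty": 0,"tz": 0.36,"wx": 0,"wy": 0,"wz": 0},{"claw": 0,"tx": 0,"ty": 0,"tz": 0.4,"wx": 0,"wy": 0,"wz": 0},{"claw": 0,"tx": 0,"ty": 0,"tz": 0.4,"wx": 0,"wy": 0,"wz": 0}]}}

```text
clock: 4.47
tcp_pos: [0.443, 0.3008, -0.0205]
orientation: [-0.0, 0.707, 0.707, -0.0]
ft_force: [-1.2, -0.1, 0.8]
finger_gap: 0.0855
grip_force: 0.0
```

>>> {"name": "arm_command", "arguments": {"deltas": [{"claw": 1,"tx": 0,"ty": 0,"tz": 0,"wx": 0,"wy": 0,"wz": 0},{"claw": 1,"tx": 0,"ty": 0,"tz": 0,"wx": 0,"wy": 0,"wz": 0},{"claw": 1,"tx": 0,"ty": 0,"tz": 0,"wx": 0,"wy": 0,"wz": 0},{"claw": 1,"tx": 0,"ty": 0,"tz": 0,"wx": 0,"wy": 0,"wz": 0},{"claw": 1,"tx": 0,"ty": 0,"tz": 0,"wx": 0,"wy": 0,"wz": 0},{"claw": 1,"tx": 0,"ty": 0,"tz": 0,"wx": 0,"wy": 0,"wz": 0}]}}

```text
clock: 5.22
tcp_pos: [0.4434, 0.301, -0.0199]
orientation: [0.0, 0.707, 0.707, 0.0]
ft_force: [-0.3, -0.7, 5.4]
finger_gap: 0.0218
grip_force: 25.8
```

>>> {"name": "arm_command", "arguments": {"deltas": [{"claw": 1,"tx": 0,"ty": 0,"tz": -0.15,"wx": 0,"wy": 0,"wz": 0},{"claw": 1,"tx": 0,"ty": 0,"tz": -0.3,"wx": 0,"wy": 0,"wz": 0},{"claw": 1,"tx": -0.12,"ty": 0.12,"tz": -0.35,"wx": 0,"wy": 0,"wz": 0},{"claw": 1,"tx": -0.24,"ty": 0.24,"tz": -0.35,"wx": 0,"wy": 0,"wz": 0},{"claw": 1,"tx": -0.36,"ty": 0.36,"tz": -0.35,"wx": 0,"wy": 0,"wz": 0},{"claw": 1,"tx": -0.485,"ty": 0.472,"tz": -0.35,"wx": 0,"wy": 0,"wz": 0},{"claw": 1,"tx": -0.485,"ty": 0.472,"tz": -0.2,"wx": 0,"wy": 0,"wz": 0},{"claw": 1,"tx": -0.485,"ty": 0.472,"tz": -0.1,"wx": 0,"wy": 0,"wz": 0},{"claw": 1,"tx": -0.485,"ty": 0.472,"tz": -0.07,"wx": 0,"wy": 0,"wz": 0},{"claw": 1,"tx": -0.485,"ty": 0.472,"tz": -0.06,"wx": 0,"wy": 0,"wz": 0}]}}

```text
clock: 6.48
tcp_pos: [0.585, 0.1555, -0.002]
orientation: [0.0, 0.707, 0.707, 0.0]
ft_force: [0.1, -0.4, -0.5]
finger_gap: 0.0217
grip_force: 25.3
```

```bash
python3 - <<'E'
from h import *
w=camera_model("wrist");j=camera("wrist")[:,:,::-1]
o=get_obs();p=o["tcp_pos"];print(p,o["ft_force"],o["finger_gap"])
for q in ([.585,.1555,.012],[.585,.1915,.012],[.549,.1555,.012],[.621,.1555,.012],[.585,.1555,.055]):print((proj(w,q)*800/560).round())
cv2.imwrite("pics/w7.png",cv2.resize(j,(800,600)))
E
```

```text
[ 0.58517019  0.15555637 -0.00179996] [ 0.49396027 -0.43315021  0.3710833 ] 0.02184145921800732
[397. 360.]
[397. 275.]
[309. 360.]
[485. 360.]
[396. 422.]
```

View pics/w7.png

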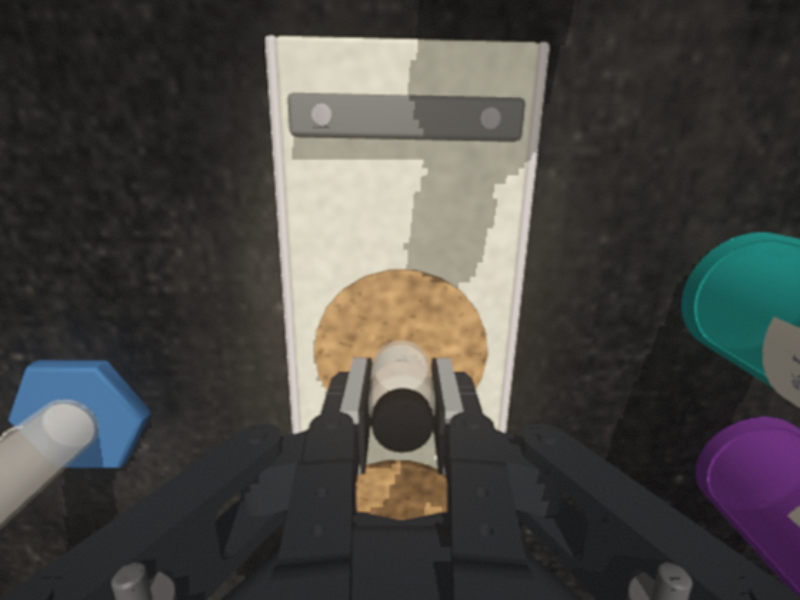

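The held vial's cap is at (401,421) and the coaster spans columns 313–489 with its far edge at row 269. That makes the offset about 2 mm in +y. I'll correct it, lower, release and rise.

>>> {"name": "arm_command", "arguments": {"deltas": [{"claw": 1,"tx": 0.007,"ty": 0,"tz": 0.012,"wx": 0,"wy": 0,"wz": 0},{"claw": 1,"tx": 0.007,"ty": 0,"tz": 0.022,"wx": 0,"wy": 0,"wz": 0},{"claw": 1,"tx": 0.007,"ty": 0,"tz": 0.022,"wx": 0,"wy": 0,"wz": 0},{"claw": 0,"tx": 0.007,"ty": 0,"tz": 0.022,"wx": 0,"wy": 0,"wz": 0},{"claw": 0,"tx": 0.007,"ty": 0,"tz": 0.022,"wx": 0,"wy": 0,"wz": 0},{"claw": 0,"tx": 0.007,"ty": 0,"tz": 0.022,"wx": 0,"wy": 0,"wz": 0},{"claw": 0,"tx": 0.007,"ty": 0,"tz": -0.1,"wx": 0,"wy": 0,"wz": 0},{"claw": 0,"tx": 0.007,"ty": 0,"tz": -0.3,"wx": 0,"wy": 0,"wz": 0},{"claw": 0,"tx": 0.007,"ty": 0,"tz": -0.5,"wx": 0,"wy": 0,"wz": 0},{"claw": 0,"tx": 0.007,"ty": 0,"tz": -0.7,"wx": 0,"wy": 0,"wz": 0}]}}

```text
clock: 7.78
tcp_pos: [0.5845, 0.1574, 0.2097]
orientation: [0.0, 0.707, 0.707, 0.0]
ft_force: [1.5, -0.4, -0.6]
finger_gap: 0.0854
grip_force: 0.0
```

>>> {"name": "arm_command", "arguments": {"deltas": [{"claw": 0,"tx": -0.2,"ty": -0.1,"tz": 0,"wx": 0,"wy": 0,"wz": 0},{"claw": 0,"tx": -0.4,"ty": -0.2,"tz": 0,"wx": 0,"wy": 0,"wz": 0},{"claw": 0,"tx": -0.6,"ty": -0.3,"tz": 0,"wx": 0,"wy": 0,"wz": 0},{"claw": 0,"tx": -0.8,"ty": -0.4,"tz": 0,"wx": 0,"wy": 0,"wz": 0},{"claw": 0,"tx": -1,"ty": -0.5,"tz": 0,"wx": 0,"wy": 0,"wz": 0},{"claw": 0,"tx": -1,"ty": -0.503,"tz": 0,"wx": 0,"wy": 0,"wz": 0},{"claw": 0,"tx": -1,"ty": -0.503,"tz": 0,"wx": 0,"wy": 0,"wz": 0}]}}

```text
clock: 8.65
tcp_pos: [0.4335, -0.1436, 0.2078]
orientation: [0.0, 0.708, 0.706, 0.0]
ft_force: [-0.2, 1.4, 0.4]
finger_gap: 0.0851
grip_force: 0.0
```

```bash
python3 - <<'E'
from h import *
w=camera_model("wrist");j=camera("wrist")[:,:,::-1]
o=get_obs();p=o["tcp_pos"];print(p,o["ft_force"],o["finger_gap"])
k=800/560
for n,q in dict(dcap=[.434,-.1525,.086],dbot=[.434,-.1525,0],tcap=[.4448,-.0105,.159],tbot=[.4448,-.0105,0],c1=[.579,-.1145,.012],c2=[.581,-.0245,.012],c2top=[.581,.0115,.012],book=[.577,-.2045,.108]).items():print(n,(proj(w,q)*k).round())
cv2.imwrite("pics/w8.png",cv2.resize(j,(800,600)))
E
```

```text
[ 0.43390631 -0.14263693  0.20778392] [ 0.60411041  0.1408126  -0.39816418] 0.08544350931530921
dcap [400. 284.]
dbot [400. 257.]
tcap [422.  30.]
tbot [413.  85.]
c1 [570. 216.]
c2 [586. 101.]
c2top [592.  50.]
book [602. 363.]
```

View pics/w8.png

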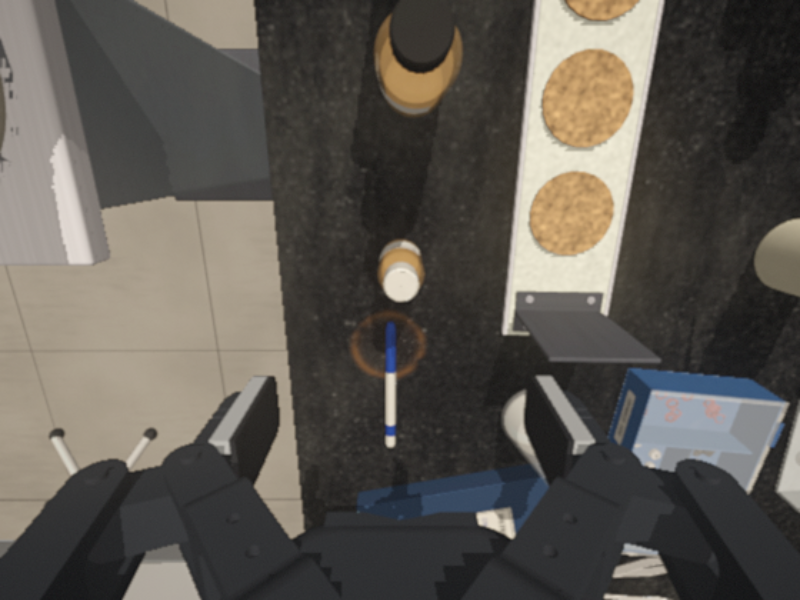

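The dropper cap appears at (402,283) against a predicted (400,284), so the estimate is good. c1 is at (571,214) and c2 at (589,98), both about 2 mm more in +y than assumed. I'll grasp the dropper.

>>> {"name": "arm_command", "arguments": {"deltas": [{"claw": 0,"tx": -0.032,"ty": 0.001,"tz": 0.15,"wx": 0,"wy": 0,"wz": 0},{"claw": 0,"tx": -0.032,"ty": 0.001,"tz": 0.35,"wx": 0,"wy": 0,"wz": 0},{"claw": 0,"tx": -0.032,"ty": 0.001,"tz": 0.55,"wx": 0,"wy": 0,"wz": 0},{"claw": 0,"tx": -0.032,"ty": 0.001,"tz": 0.7,"wx": 0,"wy": 0,"wz": 0},{"claw": 0,"tx": -0.032,"ty": 0.001,"tz": 0.7,"wx": 0,"wy": 0,"wz": 0},{"claw": 1,"tx": -0.032,"ty": 0.001,"tz": 0.7,"wx": 0,"wy": 0,"wz": 0},{"claw": 1,"tx": -0.032,"ty": 0.001,"tz": 0.7,"wx": 0,"wy": 0,"wz": 0},{"claw": 1,"tx": -0.032,"ty": 0.001,"tz": 0.7,"wx": 0,"wy": 0,"wz": 0},{"claw": 1,"tx": -0.032,"ty": 0.001,"tz": 0.7,"wx": 0,"wy": 0,"wz": 0},{"claw": 1,"tx": -0.032,"ty": 0.001,"tz": 0.7,"wx": 0,"wy": 0,"wz": 0}], "squeeze": 25}}

```text
clock: 9.95
tcp_pos: [0.435, -0.1525, -0.0009]
orientation: [0.001, 0.707, 0.707, 0.0]
ft_force: [-1.1, 1.3, 8.6]
finger_gap: 0.0351
grip_force: 24.2
```

>>> {"name": "arm_command", "arguments": {"deltas": [{"claw": 1,"tx": 0,"ty": 0,"tz": -0.15,"wx": 0,"wy": 0,"wz": 0},{"claw": 1,"tx": 0,"ty": 0,"tz": -0.35,"wx": 0,"wy": 0,"wz": 0},{"claw": 1,"tx": 0,"ty": 0,"tz": -0.55,"wx": 0,"wy": 0,"wz": 0},{"claw": 1,"tx": 0,"ty": 0,"tz": -0.7,"wx": 0,"wy": 0,"wz": 0},{"claw": 1,"tx": 0.15,"ty": 0.1,"tz": -0.7,"wx": 0,"wy": 0,"wz": 0},{"claw": 1,"tx": 0.3,"ty": 0.2,"tz": -0.7,"wx": 0,"wy": 0,"wz": 0},{"claw": 1,"tx": 0.45,"ty": 0.3,"tz": -0.7,"wx": 0,"wy": 0,"wz": 0},{"claw": 1,"tx": 0.6,"ty": 0.4,"tz": -0.7,"wx": 0,"wy": 0,"wz": 0},{"claw": 1,"tx": 0.73,"ty": 0.497,"tz": -0.7,"wx": 0,"wy": 0,"wz": 0},{"claw": 1,"tx": 0.73,"ty": 0.497,"tz": -0.6,"wx": 0,"wy": 0,"wz": 0}]}}

```text
clock: 11.2
tcp_pos: [0.5853, 0.0694, 0.1792]
orientation: [0.002, 0.706, 0.708, 0.002]
ft_force: [0.3, -0.6, -1.4]
finger_gap: 0.035
grip_force: 25.8
```

>>> {"name": "arm_command", "arguments": {"deltas": [{"claw": 1,"tx": 0,"ty": 0,"tz": 0.15,"wx": 0,"wy": 0,"wz": 0},{"claw": 1,"tx": 0,"ty": 0,"tz": 0.3,"wx": 0,"wy": 0,"wz": 0},{"claw": 1,"tx": 0,"ty": 0,"tz": 0.42,"wx": 0,"wy": 0,"wz": 0},{"claw": 1,"tx": 0,"ty": 0,"tz": 0.5,"wx": 0,"wy": 0,"wz": 0},{"claw": 1,"tx": 0,"ty": 0,"tz": 0.53,"wx": 0,"wy": 0,"wz": 0},{"claw": 1,"tx": 0,"ty": 0,"tz": 0.53,"wx": 0,"wy": 0,"wz": 0}]}}

```text
clock: 11.95
tcp_pos: [0.5835, 0.0669, 0.0192]
orientation: [0.0, 0.707, 0.707, 0.0]
ft_force: [0.5, -0.4, -0.0]
finger_gap: 0.0348
grip_force: 25.8
```

```bash
python3 - <<'E'
from h import *
w=camera_model("wrist");j=camera("wrist")[:,:,::-1]
o=get_obs();p=o["tcp_pos"];print(p,o["ft_force"],o["finger_gap"])
k=800/560
for n,q in dict(c3=[.5834,.067,.012],far=[.5834,.103,.012],l=[.5474,.067,.012],r=[.6194,.067,.012],c4=[.585,.1576,.012],v=[.585,.1576,.055],dcap=[.5835,.067,.107]).items():print(n,(proj(w,q)*k).round())
cv2.imwrite("pics/w9.png",cv2.resize(j,(800,600)))
E
```

```text
[0.58384359 0.06685901 0.01972509] [ 0.95378879 -0.79793244 -0.57791222] 0.035074861497515035
c3 [398. 338.]
far [398. 261.]
l [319. 338.]
r [477. 338.]
c4 [401. 125.]
v [401. 115.]
dcap [395. 497.]
```

View pics/w9.png

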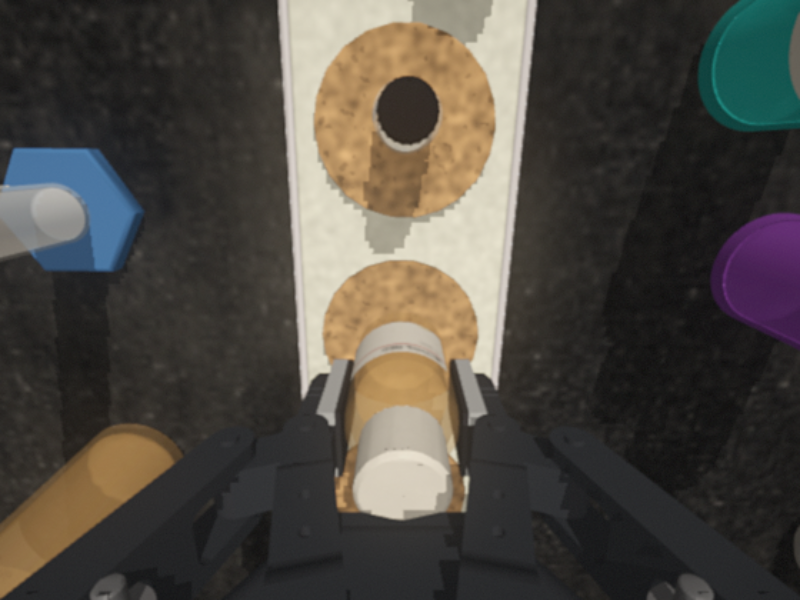

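The vial is centred on its coaster. The dropper hangs centred over c3, whose far edge is at row 260 against a predicted 261. Releasing.

>>> {"name": "arm_command", "arguments": {"deltas": [{"claw": 1,"tx": 0,"ty": 0,"tz": 0.015,"wx": 0,"wy": 0,"wz": 0},{"claw": 1,"tx": 0,"ty": 0,"tz": 0.029,"wx": 0,"wy": 0,"wz": 0},{"claw": 1,"tx": 0,"ty": 0,"tz": 0.029,"wx": 0,"wy": 0,"wz": 0},{"claw": 0,"tx": 0,"ty": 0,"tz": 0.029,"wx": 0,"wy": 0,"wz": 0},{"claw": 0,"tx": 0,"ty": 0,"tz": 0.029,"wx": 0,"wy": 0,"wz": 0},{"claw": 0,"tx": 0,"ty": 0,"tz": 0.029,"wx": 0,"wy": 0,"wz": 0},{"claw": 0,"tx": 0,"ty": 0,"tz": -0.1,"wx": 0,"wy": 0,"wz": 0},{"claw": 0,"tx": 0,"ty": 0,"tz": -0.3,"wx": 0,"wy": 0,"wz": 0},{"claw": 0,"tx": 0,"ty": 0,"tz": -0.5,"wx": 0,"wy": 0,"wz": 0},{"claw": 0,"tx": 0,"ty": 0,"tz": -0.6,"wx": 0,"wy": 0,"wz": 0}]}}

```text
clock: 13.25
tcp_pos: [0.584, 0.0669, 0.2022]
orientation: [0.002, 0.707, 0.707, 0.001]
ft_force: [-0.4, -0.6, -0.8]
finger_gap: 0.0856
grip_force: 0.0
```

>>> {"name": "arm_command", "arguments": {"deltas": [{"claw": 0,"tx": -0.09,"ty": -0.15,"tz": 0,"wx": 0,"wy": 0,"wz": 0},{"claw": 0,"tx": -0.18,"ty": -0.3,"tz": 0,"wx": 0,"wy": 0,"wz": 0},{"claw": 0,"tx": -0.253,"ty": -0.462,"tz": 0,"wx": 0,"wy": 0,"wz": 0},{"claw": 0,"tx": -0.253,"ty": -0.462,"tz": 0,"wx": 0,"wy": 0,"wz": 0}]}}

```text
clock: 13.75
tcp_pos: [0.4426, -0.0097, 0.1989]
orientation: [-0.0, 0.708, 0.706, -0.0]
ft_force: [-0.3, 0.9, 1.1]
finger_gap: 0.0854
grip_force: 0.0
```

```bash
python3 - <<'E'
from h import *
w=camera_model("wrist");j=camera("wrist")[:,:,::-1]
o=get_obs();p=o["tcp_pos"];print(p,o["ft_force"],o["finger_gap"])
k=800/560
for n,q in dict(tcap=[.4448,-.009,.159],tbot=[.4448,-.009,0],cylrim=[.441,.1215,.189],cylfoot=[.441,.1215,.008],drop=[.5835,.067,.098],vial=[.585,.1576,.055]).items():print(n,(proj(w,q)*k).round())
cv2.imwrite("pics/w10.png",cv2.resize(j,(800,600)))
E
```

```text
[ 0.44425532 -0.00942865  0.19916225] [ 1.07384759  0.0856212  -0.01807312] 0.085375210744963
tcap [403. 312.]
tbot [402. 249.]
cylrim [392.   7.]
cylfoot [397.  84.]
drop [630. 159.]
vial [622.   9.]
```

View pics/w10.png

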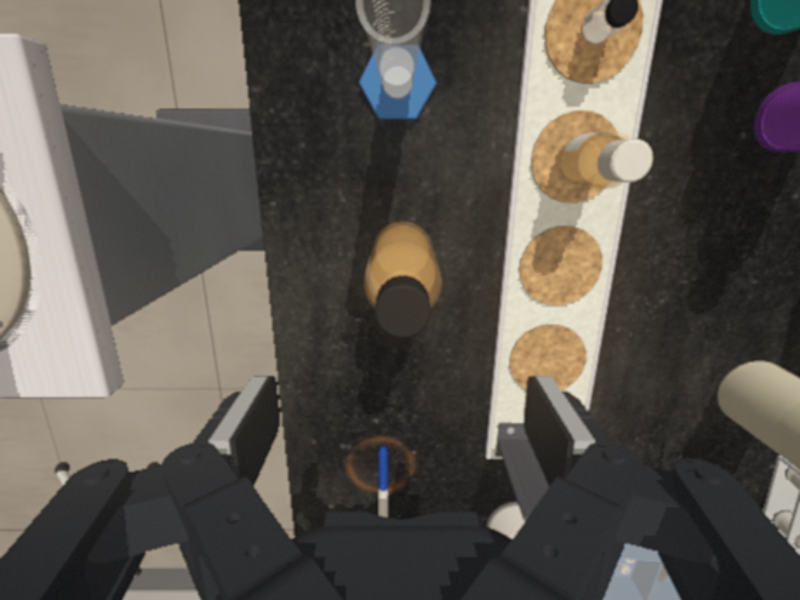

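The tall bottle's cap is at (403,307), so y ≈ −0.0065. The dropper and vial stand properly on their coasters. The cylinder is at about (0.441, 0.1225). I'll grasp the tall bottle's cap.

>>> {"name": "arm_command", "arguments": {"deltas": [{"claw": 0,"tx": 0.008,"ty": 0,"tz": 0.12,"wx": 0,"wy": 0,"wz": 0},{"claw": 0,"tx": 0.008,"ty": 0,"tz": 0.25,"wx": 0,"wy": 0,"wz": 0},{"claw": 0,"tx": 0.008,"ty": 0,"tz": 0.35,"wx": 0,"wy": 0,"wz": 0},{"claw": 0,"tx": 0.008,"ty": 0,"tz": 0.35,"wx": 0,"wy": 0,"wz": 0},{"claw": 1,"tx": 0.008,"ty": 0,"tz": 0.35,"wx": 0,"wy": 0,"wz": 0},{"claw": 1,"tx": 0.008,"ty": 0,"tz": 0.35,"wx": 0,"wy": 0,"wz": 0},{"claw": 1,"tx": 0.008,"ty": 0,"tz": 0.35,"wx": 0,"wy": 0,"wz": 0},{"claw": 1,"tx": 0.008,"ty": 0,"tz": 0.35,"wx": 0,"wy": 0,"wz": 0},{"claw": 1,"tx": 0.008,"ty": 0,"tz": 0.35,"wx": 0,"wy": 0,"wz": 0},{"claw": 1,"tx": 0.008,"ty": 0,"tz": 0.35,"wx": 0,"wy": 0,"wz": 0}], "squeeze": 50}}

```text
clock: 15.05
tcp_pos: [0.4452, -0.0068, 0.0946]
orientation: [0.001, 0.707, 0.707, 0.0]
ft_force: [-1.7, -0.4, 5.4]
finger_gap: 0.0288
grip_force: 49.3
```

>>> {"name": "arm_command", "arguments": {"deltas": [{"claw": 1,"tx": 0,"ty": 0,"tz": -0.07,"wx": 0,"wy": 0,"wz": 0},{"claw": 1,"tx": 0,"ty": 0,"tz": -0.15,"wx": 0,"wy": 0,"wz": 0},{"claw": 1,"tx": -0.01,"ty": 0.08,"tz": -0.2,"wx": 0,"wy": 0,"wz": 0},{"claw": 1,"tx": -0.02,"ty": 0.18,"tz": -0.2,"wx": 0,"wy": 0,"wz": 0},{"claw": 1,"tx": -0.03,"ty": 0.28,"tz": -0.2,"wx": 0,"wy": 0,"wz": 0},{"claw": 1,"tx": -0.045,"ty": 0.38,"tz": -0.2,"wx": 0,"wy": 0,"wz": 0},{"claw": 1,"tx": -0.053,"ty": 0.457,"tz": -0.2,"wx": 0,"wy": 0,"wz": 0},{"claw": 1,"tx": -0.053,"ty": 0.457,"tz": -0.12,"wx": 0,"wy": 0,"wz": 0},{"claw": 1,"tx": -0.053,"ty": 0.457,"tz": -0.075,"wx": 0,"wy": 0,"wz": 0},{"claw": 1,"tx": -0.053,"ty": 0.457,"tz": -0.075,"wx": 0,"wy": 0,"wz": 0}]}}

```text
clock: 16.3
tcp_pos: [0.5811, -0.0224, 0.1153]
orientation: [-0.001, 0.707, 0.707, -0.001]
ft_force: [-0.8, -0.2, -2.0]
finger_gap: 0.029
grip_force: 50.4
```

```bash
python3 - <<'E'
from h import *
w=camera_model("wrist");j=camera("wrist")[:,:,::-1];s=camera("scene")[:,:,::-1]
o=get_obs();p=o["tcp_pos"];print(p,o["ft_force"],o["finger_gap"])
m=camera_model("scene");f=3.6
for n,q in dict(bot=[.582,-.0225,.0225],far=[.581,.0135,.012],cap=[.582,-.0225,.181]).items():print(n,(proj(w,q)).round(),((proj(m,q)-[210,150])*f).round()+[0,0])
a=cv2.resize(s[150:300,210:310],(360,540),interpolation=cv2.INTER_CUBIC)
b=cv2.resize(j[100:400],(440,300-64+0)) if 0 else cv2.resize(j,(440,330))
b=np.vstack([b,np.zeros((210,440,3),np.uint8)])
cv2.imwrite("pics/w11.png",np.hstack([a,b]))
E
```

```text
[ 0.58200807 -0.02256591  0.11694392] [ 0.0552997   0.02873442 -1.92486164] 0.02874984275511826
bot [280. 199.] [308. 278.]
far [279. 158.] [269. 272.]
cap [279. 308.] [310.  43.]
```

View pics/w11.png

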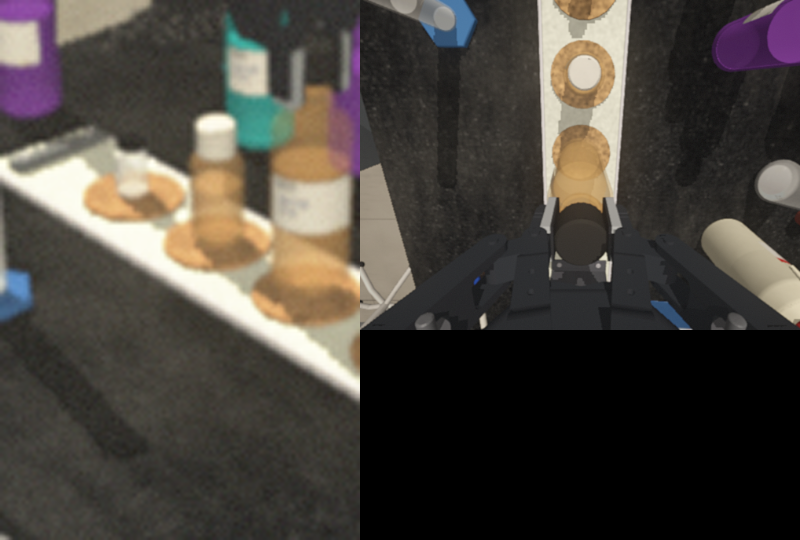

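The tall bottle hangs upright over c2, with the far edge at row 159 against a predicted 158. The vial and dropper stand well. Lower and release.

>>> {"name": "arm_command", "arguments": {"deltas": [{"claw": 1,"tx": 0,"ty": 0,"tz": 0.018,"wx": 0,"wy": 0,"wz": 0},{"claw": 1,"tx": 0,"ty": 0,"tz": 0.034,"wx": 0,"wy": 0,"wz": 0},{"claw": 1,"tx": 0,"ty": 0,"tz": 0.034,"wx": 0,"wy": 0,"wz": 0},{"claw": 0,"tx": 0,"ty": 0,"tz": 0.034,"wx": 0,"wy": 0,"wz": 0},{"claw": 0,"tx": 0,"ty": 0,"tz": 0.034,"wx": 0,"wy": 0,"wz": 0},{"claw": 0,"tx": 0,"ty": 0,"tz": 0.034,"wx": 0,"wy": 0,"wz": 0},{"claw": 0,"tx": 0,"ty": 0,"tz": 0.034,"wx": 0,"wy": 0,"wz": 0},{"claw": 0,"tx": 0,"ty": 0,"tz": -0.1,"wx": 0,"wy": 0,"wz": 0},{"claw": 0,"tx": 0,"ty": 0,"tz": -0.3,"wx": 0,"wy": 0,"wz": 0},{"claw": 0,"tx": 0,"ty": 0,"tz": -0.4,"wx": 0,"wy": 0,"wz": 0}]}}

```text
clock: 17.65
tcp_pos: [0.5825, -0.0226, 0.2396]
orientation: [0.002, 0.707, 0.707, 0.001]
ft_force: [1.2, -0.3, 0.7]
finger_gap: 0.0854
grip_force: 0.0
```

>>> {"name": "arm_command", "arguments": {"deltas": [{"claw": 0,"tx": 0.12,"ty": -0.117,"tz": 0,"wx": 0,"wy": 0,"wz": 0},{"claw": 0,"tx": 0.24,"ty": -0.234,"tz": 0,"wx": 0,"wy": 0,"wz": 0},{"claw": 0,"tx": 0.36,"ty": -0.351,"tz": 0,"wx": 0,"wy": 0,"wz": 0},{"claw": 0,"tx": 0.483,"ty": -0.468,"tz": 0,"wx": 0,"wy": 0,"wz": 0},{"claw": 0,"tx": 0.483,"ty": -0.468,"tz": 0,"wx": 0,"wy": 0,"wz": 0},{"claw": 0,"tx": 0.483,"ty": -0.468,"tz": 0.13,"wx": 0,"wy": 0,"wz": 0},{"claw": 0,"tx": 0.483,"ty": -0.468,"tz": 0.28,"wx": 0,"wy": 0,"wz": 0},{"claw": 0,"tx": 0.483,"ty": -0.468,"tz": 0.42,"wx": 0,"wy": 0,"wz": 0},{"claw": 0,"tx": 0.483,"ty": -0.468,"tz": 0.42,"wx": 0,"wy": 0,"wz": 0}]}}

```text
clock: 18.77
tcp_pos: [0.4404, 0.1218, 0.1083]
orientation: [-0.002, 0.707, 0.707, -0.002]
ft_force: [0.1, -0.1, 1.3]
finger_gap: 0.0852
grip_force: 0.0
```

>>> {"name": "arm_command", "arguments": {"deltas": [{"claw": 1,"tx": 0,"ty": 0,"tz": 0,"wx": 0,"wy": 0,"wz": 0},{"claw": 1,"tx": 0,"ty": 0,"tz": 0,"wx": 0,"wy": 0,"wz": 0},{"claw": 1,"tx": 0,"ty": 0,"tz": 0,"wx": 0,"wy": 0,"wz": 0},{"claw": 1,"tx": 0,"ty": 0,"tz": 0,"wx": 0,"wy": 0,"wz": 0},{"claw": 1,"tx": 0,"ty": 0,"tz": 0,"wx": 0,"wy": 0,"wz": 0},{"claw": 1,"tx": 0,"ty": 0,"tz": 0,"wx": 0,"wy": 0,"wz": 0}], "squeeze": 40}}

```text
clock: 19.52
tcp_pos: [0.4415, 0.1224, 0.111]
orientation: [0.0, 0.707, 0.707, 0.0]
ft_force: [-2.2, -0.6, 5.9]
finger_gap: 0.0256
grip_force: 38.8
```

>>> {"name": "arm_command", "arguments": {"deltas": [{"claw": 1,"tx": 0,"ty": 0,"tz": -0.08,"wx": 0,"wy": 0,"wz": 0},{"claw": 1,"tx": 0,"ty": 0,"tz": -0.2,"wx": 0,"wy": 0,"wz": 0},{"claw": 1,"tx": -0.1,"ty": 0,"tz": -0.2,"wx": 0,"wy": 0,"wz": 0},{"claw": 1,"tx": -0.22,"ty": 0,"tz": -0.2,"wx": 0,"wy": 0,"wz": 0},{"claw": 1,"tx": -0.34,"ty": 0,"tz": -0.2,"wx": 0,"wy": 0,"wz": 0},{"claw": 1,"tx": -0.46,"ty": 0,"tz": -0.2,"wx": 0,"wy": 0,"wz": 0},{"claw": 1,"tx": -0.58,"ty": 0,"tz": -0.2,"wx": 0,"wy": 0,"wz": 0},{"claw": 1,"tx": -0.7,"ty": 0,"tz": -0.2,"wx": 0,"wy": 0,"wz": 0},{"claw": 1,"tx": -0.785,"ty": 0,"tz": -0.2,"wx": 0,"wy": 0,"wz": 0},{"claw": 1,"tx": -0.785,"ty": 0,"tz": -0.2,"wx": 0,"wy": 0,"wz": 0}]}}

```text
clock: 20.78
tcp_pos: [0.4414, -0.1142, 0.1703]
orientation: [0.0, 0.708, 0.706, -0.0]
ft_force: [0.4, 0.4, -0.9]
finger_gap: 0.0259
grip_force: 39.5
```

>>> {"name": "arm_command", "arguments": {"deltas": [{"claw": 1,"tx": 0,"ty": 0.09,"tz": 0,"wx": 0,"wy": 0,"wz": 0},{"claw": 1,"tx": 0,"ty": 0.19,"tz": 0,"wx": 0,"wy": 0,"wz": 0},{"claw": 1,"tx": 0,"ty": 0.29,"tz": 0,"wx": 0,"wy": 0,"wz": 0},{"claw": 1,"tx": 0,"ty": 0.39,"tz": 0,"wx": 0,"wy": 0,"wz": 0},{"claw": 1,"tx": 0,"ty": 0.461,"tz": 0,"wx": 0,"wy": 0,"wz": 0},{"claw": 1,"tx": 0,"ty": 0.461,"tz": 0.06,"wx": 0,"wy": 0,"wz": 0},{"claw": 1,"tx": 0,"ty": 0.461,"tz": 0.12,"wx": 0,"wy": 0,"wz": 0},{"claw": 1,"tx": 0,"ty": 0.461,"tz": 0.12,"wx": 0,"wy": 0,"wz": 0}]}}

```text
clock: 21.78
tcp_pos: [0.5791, -0.1117, 0.1332]
orientation: [-0.001, 0.707, 0.708, -0.0]
ft_force: [0.2, -0.8, -0.3]
finger_gap: 0.026
grip_force: 39.6
```

```bash
python3 - <<'E'
from h import *
w=camera_model("wrist");j=camera("wrist")[:,:,::-1];s=camera("scene")[:,:,::-1]
o=get_obs();p=o["tcp_pos"];print(p,o["ft_force"],o["finger_gap"])
m=camera_model("scene")
print("foot",((proj(m,[.58,-.113,.032])-[249.5,129.5])*4).round(),"coaster",((proj(m,[.58,-.113,.012])-[249.5,129.5])*4).round())
a=cv2.resize(s[130:280,250:400],(600,600),interpolation=cv2.INTER_CUBIC)
cv2.imwrite("pics/s12.png",a)
E
```

```text
[ 0.57998536 -0.11251433  0.13495179] [ 0.07544817 -0.42571078 -0.19036252] 0.025823767206855013
foot [300. 439.] coaster [299. 471.]
```

View pics/s12.png

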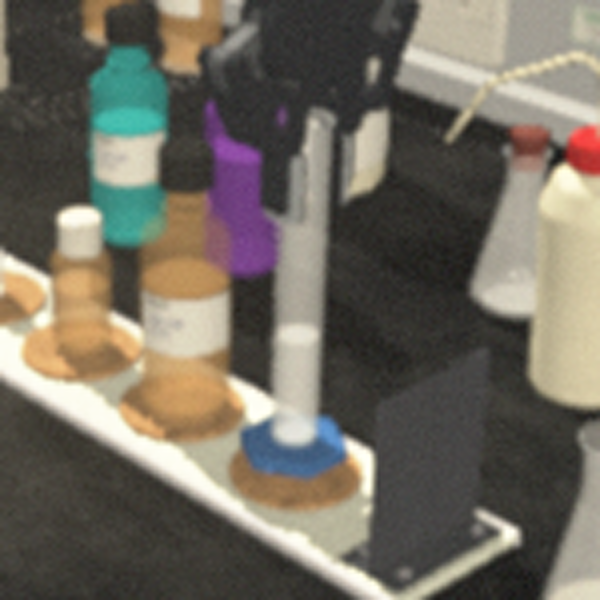

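The cylinder foot is at (294,446), over the coaster at (296,471). The tube leans slightly (about 0.05 rad), which the foot will correct on release. Lower and release.

>>> {"name": "arm_command", "arguments": {"deltas": [{"claw": 1,"tx": 0,"ty": 0,"tz": 0.02,"wx": 0,"wy": 0,"wz": 0},{"claw": 1,"tx": 0,"ty": 0,"tz": 0.034,"wx": 0,"wy": 0,"wz": 0},{"claw": 1,"tx": 0,"ty": 0,"tz": 0.041,"wx": 0,"wy": 0,"wz": 0},{"claw": 1,"tx": 0,"ty": 0,"tz": 0.041,"wx": 0,"wy": 0,"wz": 0},{"claw": 0,"tx": 0,"ty": 0,"tz": 0.041,"wx": 0,"wy": 0,"wz": 0},{"claw": 0,"tx": 0,"ty": 0,"tz": 0.041,"wx": 0,"wy": 0,"wz": 0},{"claw": 0,"tx": 0,"ty": 0,"tz": 0.041,"wx": 0,"wy": 0,"wz": 0},{"claw": 0,"tx": 0,"ty": 0,"tz": -0.05,"wx": 0,"wy": 0,"wz": 0},{"claw": 0,"tx": 0,"ty": 0,"tz": -0.2,"wx": 0,"wy": 0,"wz": 0},{"claw": 0,"tx": 0,"ty": 0,"tz": -0.4,"wx": 0,"wy": 0,"wz": 0}]}}

```text
clock: 23.12
tcp_pos: [0.5792, -0.1129, 0.2547]
orientation: [-0.001, 0.707, 0.707, -0.0]
ft_force: [0.7, -0.0, 1.0]
finger_gap: 0.0856
grip_force: 0.0
```

>>> {"name": "arm_command", "arguments": {"deltas": [{"claw": 0,"tx": 0,"ty": -0.15,"tz": 0,"wx": 0,"wy": 0,"wz": 0},{"claw": 0,"tx": 0,"ty": -0.35,"tz": 0,"wx": 0,"wy": 0,"wz": 0},{"claw": 0,"tx": 0,"ty": -0.5,"tz": 0,"wx": 0,"wy": 0,"wz": 0},{"claw": 0,"tx": 0,"ty": -0.7,"tz": 0,"wx": 0,"wy": 0,"wz": 0},{"claw": 0,"tx": 0,"ty": -0.7,"tz": 0,"wx": 0,"wy": 0,"wz": 0},{"claw": 0,"tx": 0,"ty": -0.7,"tz": 0,"wx": 0,"wy": 0,"wz": 0}]}}

```text
clock: 23.88
tcp_pos: [0.3703, -0.1134, 0.2546]
orientation: [0.001, 0.707, 0.707, 0.0]
ft_force: [1.5, -0.1, -0.2]
finger_gap: 0.0852
grip_force: 0.0
```

```bash
python3 - <<'E'
from h import *
t=camera("top")[:,:,::-1];s=camera("scene")[:,:,::-1]
print(get_obs()["tcp_pos"],get_obs()["ft_force"])
a=cv2.resize(s[160:280,210:400],(760,480),interpolation=cv2.INTER_CUBIC)[60:460]
b=cv2.resize(t[180:228,200:352],(760,240),interpolation=cv2.INTER_CUBIC)[:200]
m=camera_model("top")
print(((proj(m,[.58,-.113,.189+.012])-[199.5,179.5])*5).round(),((proj(m,[.58,-.113,.02])-[199.5,179.5])*5).round())
cv2.imwrite("pics/f.png",np.vstack([a,b]))
E
```

```text
[ 0.37058685 -0.11334264  0.2541659 ] [ 5.67779671e-01  3.45147920e-04 -1.06136270e+00]
[598.  79.] [563. 148.]
```

View pics/f.png

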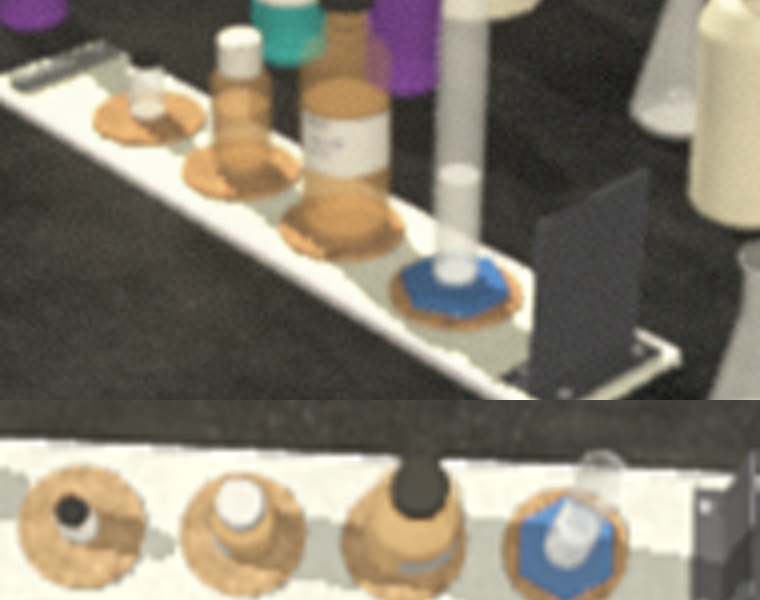

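All four stand upright and centred. In the top crop the cylinder foot at (566,548) is on its coaster at (566,547), and the other three are in order, with the arm clear. I'll hand it in.

```bash
python3 -c "
from cell import *
print(finish_job())"
```

```text
the job is handed in; nothing more can be done
None
```

The job is handed in: cylinder, tall amber bottle, dropper bottle and vial stand upright on their coasters in order outward from the bookend at about 24 s, with the flask not touched; the hand-in returned no verdict.

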